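# Key the spring-bar tin's lid onto its pin and press it home

## Task

Close the spring-bar tin: with your fingertips, push the stud round to turn the raised lid until its notch is over the locating pin beside the tin's lug, then gently press down on the hub until the lid is fully home, and take the hand away. Do not pick up or pull up the lid, do not force it, and leave everything else on the table where it lies.

Things in the scene. Friction and masses are not known exactly. Their poses are not given: they have to be found in the camera images.
- tin: round steel spring-bar tin, fixed to the table: drum 140 mm across and 30 mm high, its top face at z = 30 mm. Origin: centre of its underside, on the table. Its x axis points through a square lug on its side (18 mm wide, reaching out to 88 mm from the centre, 30 mm high) and the locating pin, which stands on the top face just inboard of that lug.
- pin (a point): domed tip of the steel locating pin: 8 mm diameter, fixed, 61 mm from the tin's centre along the tin's x axis, tip at z = 39 mm (9 mm above the drum's top face). It stays under the lid until the notch comes over it.
- lid: aluminium lid of the tin: disc 132 mm across, 6 mm thick, on the tin's own central axis. Origin: centre of its underside, at the start 10 mm above the drum's top face (z = 40 mm, upper face z = 46 mm, just clear of the pin's tip). Its x axis points from the centre through its notch. It turns freely either way without end stops (about 0.04 N m of friction) and stays at the angle where it is left.
- notch (a point): point in the lid's one notch, 61 mm from the lid's centre along the lid's x axis, at mid-thickness. The notch is open to the rim and narrows inward: about 17 mm wide at the rim, 15 mm at this point, 12 mm at its inner end 54 mm from the centre.
- stud (a point): top centre of the upright steel stud by which the lid is turned: 12 mm diameter, 22 mm tall above the lid's upper face, 44 mm from the lid's centre on the side directly opposite the notch.
- hub (a point): centre of the top of the flat round hub in the middle of the lid, the place to press: 30 mm diameter, 8 mm above the lid's upper face (z = 54 mm at the start, 44 mm when the lid is home).
- collar (a joint): height of the lid on its stiff central collar, m: 0 at the start, grows as the lid goes down, 0.010 when the lid is fully home on the drum; negative if the lid is pulled up. The collar takes about 3 N to move and stays at the height where it is left; unless the notch is over the pin the pin stops the lid after 1 to 2 mm.
- loupe: bystander, loose: brass eyepiece loupe, 34 mm across, 32 mm tall; origin at its underside (on the table). Not part of the job.
- bracelet: bystander, loose: closed steel link bracelet lying as an oval, 76 x 64 mm, 18 mm tall; origin at its underside (on the table). Not part of the job.
- watch_head: bystander, loose: red plastic watch head without a band, 42 mm across, 11 mm tall; origin at its underside (on the table). Not part of the job.
- jar: bystander, loose: small glass jar with a steel cap, 40 mm across, 48 mm tall; origin at its underside (on the table). Not part of the job.
- pliers: bystander, loose: orange-handled pliers lying flat, 150 mm long, 14 mm tall; origin at its underside (on the table). Not part of the job.
- driver: bystander, loose: small black-handled screwdriver lying flat, 130 mm long; origin at its underside (on the table). Not part of the job.
- brush: bystander, loose: small wooden brush lying flat, 160 mm long; origin at its underside (on the table). Not part of the job.
There are look-alikes about, which are no part of the job. Of the things like the tin, leave any that is pink or purple; of the rest the larger one is meant.

How it is judged:
At the end, for the whole second after the job is handed in: The lid is home: at least 8 of its 10 mm down (joint collar over 0.008), its notch within 6 mm of the pin seen from above, and at rest (value of joint collar above 0.008 m and horizontal distance between notch and pin below 0.006 m and velocity of joint collar below 0.005 m/s and angular speed of lid below 0.1 rad/s); the robot touches nothing.
It fails at once if the lid is pulled or lifted up by more than 4 mm (value of joint collar below -0.004 m).
It fails at once if the lid is forced: more than 60 N between the fingers and the lid (contact force between the fingers and lid above 60 N).
It fails at once if any of the loupe, bracelet, watch head, jar, pliers, screwdriver or brush is moved by more than 20 mm or picked up (distance of any of loupe, bracelet, watch_head, jar, pliers, driver, brush from where it was at the start of the episode above 0.02 m).
It also fails if it takes over 38 s, if anything falls off the work surface, if the arm or the gripper's body presses on something with over 40 N, if the wrist force passes 120 N, or if a joint passes its speed limit or range.

## Robot

A 7-joint arm with a two-finger parallel gripper is mounted at the origin on the work surface. World frame = base frame: x ahead of the robot, y to its left, z up, the work surface at z = 0. Lengths are in m, angles in rad, forces in N, time in s.
With the tool pointing down it reaches from about 0.35 to 0.775 m from the base axis. Payload 3.1 kg.
Tool frame: the origin (TCP) lies between the finger pads; the fingertips stand manip.tcp_to_tips ahead of it and the grasp point (between the pads) lies 2 mm behind it (manip.tcp_to_tips is the distance from the TCP to the fingertips, in m); z points along the fingers, y is the line along which they close (so a half turn about z gives the same grasp; the last joint's range is limited). The gripper opens to 85 mm and grips with 20 to 120 N. Pads are 22 mm wide; open, the fingers measure 114 mm over their backs; the gripper's body (76 mm by 85 mm) begins 54 mm behind the grasp point. The pads swing forward as they close: fully open they stand 13 mm farther back than shut.
Start: joints at [-0.042, 0.311, 0.014, 1.512, -0.004, 1.319, -0.027], TCP at [0.55, 0, 0.248] pointing down, gripper open.
Joint ranges: [-2.7, 2.7], [-0.3, 1.91], [-1.27, 1.3], [0.12, 2.57], [-1.44, 4.58], [0.2, 2.03], [-3.05, 3.05]. Speed limits (rad/s): [2.79, 2.79, 3.14, 3.14, 3.14, 3.14, 3.14].

## Interface

Orientations are given as a unit quaternion [w, x, y, z].
In Python, from rig import sense, optics, manip gives the robot as it stands.
- The arm moves only by the shell command python3 -m handwheel 'ROWS'. ROWS is a JSON object of lists of equal length, an entry for each row: "claw": the opening, from 0 (shut) to 1 (fully open); "translation": the shift along the tool's x, y, z in cm, a list of three; "yaw": the turn about the tool's z in rad. In form: {"claw": [claw, ...], "translation": [[dx, dy, dz], ...], "yaw": [yaw, ...]}. A call has 1 to 5 rows; each row shifts and turns the commanded pose from where the row before left it, along the tool's axes as they then stand; what a row does not reach is not made up. A row lasts 1/12 s, in which the tool goes at most 41.7 mm and 7.16 degrees, less where a joint would pass 70% of its speed; a pose out of reach is approached as far as the arm can. A call is refused whole if a number of a shift passes 4.17 or a number of a turn 0.125, either way. A call with a gripper value outside its range is refused whole. The fingers move at their own pace and stop on an object; the grip force is fixed at half the most. Time passes only in rows, so rows that do not move let the fingers close. It gives the time, the measured TCP pose, the force, the opening and the grip force at its end, in the units of the state.
- sense(): the state, without advancing time (a new reading comes with each control period).
- optics.read_camera(name): name is "scene" or "side" or "wrist"; returns a dict with "pixels" (384x512x3 uint8, blue, green, red), "K" (3x3 intrinsics, pixels), "rvec" (rotation vector, rad) and "tvec" (3), from world to camera coordinates, as OpenCV has them; the wrist camera has in their place "tool_from_camera" (4x4, takes a point from camera to tool coordinates, whose origin is the TCP and whose axes are the flange's). Camera axes: x right, y down, z forward; pixel columns grow to the right and rows downward; lengths in m; the calibration is good to about 2 mm. A picture is of the moment at which its call begins: read the wrist's pose just before it. There is no depth.
- manip.finish_job(): hands the job in; it is judged then, once.
Trained networks look in the newest picture that a camera, given by its name, has taken for a name from the list of things; names that differ only in an ending like _2 or _b are one class to them, and where a whole thing is asked for, a point or a joint stands for the part that bears it (a point fixed in the world has none). Each returns a list of dicts, best first, with "score" (0 to 1); they miss things now and then, are a little off and sometimes report something else, mostly with a low value. They report only what shows in the picture. A call takes as long as a camera call. They do not tell look-alikes from the thing itself.
- optics.recognise(query, camera): "point" ([column, row] in pixels, amid what is visible of it).
The state is a dict: "clock": time; "joint_positions": joint angles; "joint_vel": joint speeds; "tau": joint torques, N m; "ee_pos": TCP position; "ee_rot": TCP orientation; "wrist_force": force on the tool from outside, world axes, zero at the start; "wrist_torque": the same for the moment, N m; "width": finger opening in m; "grasp_force": force on a finger pad.
Only numpy, scipy, OpenCV 4.12 (cv2) and the standard library are available. Lean on these libraries where they do the work, as an engineer would, in place of code of your own. Each camera call takes 0.05 s, during which the arm holds its last target. There are 200 camera calls.

## Working session

There is one attempt and no reset: what is moved stays moved. The work goes in short steps, Python scripts to look and compute and a shell command to move; the robot and the scene stay as the last step left them, time stands still between calls to the robot, and variables do not carry over. Pictures are saved under pics/ and viewed, at most 10 in all, crops included, and the job is handed in when it is done.

```bash
mkdir -p pics; ls
cat > h.py <<'E'
import numpy as np, cv2
from rig import sense, optics, manip
def cam(n):
    s=sense(); d=optics.read_camera(n); d['s']=s; return d
def ray(d,p):
    K=np.array(d['K'],float); v=np.linalg.inv(K)@[p[0],p[1],1.]
    if 'rvec' in d:
        R=cv2.Rodrigues(np.array(d['rvec'],float))[0]; t=np.array(d['tvec'],float).ravel()
        return -R.T@t, R.T@v
    T=np.array(d['tool_from_camera']); q=d['s']['ee_rot']
    from scipy.spatial.transform import Rotation as Ro
    R=Ro.from_quat([q[1],q[2],q[3],q[0]]).as_matrix()
    return R@T[:3,3]+np.array(d['s']['ee_pos']), R@T[:3,:3]@v
def at(d,p,z):
    o,v=ray(d,p); return (o+v*(z-o[2])/v[2])
E
python3 - <<'E'
from h import *
ims=[]
for n in ["scene","side"]:
    d=cam(n); cv2.imwrite(f"pics/{n}0.png",d['pixels'])
    for q,z in [("tin",.03),("lid",.046),("notch",.043),("stud",.068),("hub",.054),("pin",.039)]:
        for r in optics.recognise(q,n): print(n,q,np.round(r['point']),round(r['score'],2),at(d,r['point'],z).round(3))
s=sense(); print(s['ee_pos'],s['ee_rot'],s['width'],manip.tcp_to_tips,s['clock'])
E
```

```text
pics
scene tin [335. 177.] 0.92 [0.703 0.208 0.03 ]
scene tin [264. 202.] 0.82 [0.612 0.01  0.03 ]
scene tin [206. 165.] 0.72 [ 0.408 -0.017  0.03 ]
scene tin [179. 243.] 0.72 [ 0.538 -0.225  0.03 ]
scene tin [299. 229.] 0.45 [0.732 0.013 0.03 ]
scene lid [339. 174.] 0.84 [0.709 0.212 0.046]
scene lid [174. 233.] 0.69 [ 0.515 -0.221  0.046]
scene lid [260. 197.] 0.63 [0.6   0.005 0.046]
scene lid [206. 158.] 0.58 [ 0.401 -0.007  0.046]
scene lid [263. 203.] 0.16 [ 0.619 -0.004  0.046]
scene notch [340. 174.] 0.87 [0.709 0.216 0.043]
scene notch [262. 197.] 0.69 [0.603 0.011 0.043]
scene notch [175. 235.] 0.66 [ 0.519 -0.221  0.043]
scene notch [260. 200.] 0.5 [ 0.606 -0.001  0.043]
scene stud [174. 238.] 0.97 [ 0.537 -0.233  0.068]
scene stud [257. 196.] 0.82 [ 0.602 -0.007  0.068]
scene hub [176. 236.] 0.97 [ 0.53  -0.222  0.054]
scene hub [336. 173.] 0.72 [0.703 0.204 0.054]
scene hub [262. 194.] 0.7 [0.603 0.012 0.054]
scene hub [207. 159.] 0.68 [ 0.412 -0.011  0.054]
scene pin [177. 238.] 0.72 [ 0.528 -0.223  0.039]
scene pin [337. 173.] 0.68 [0.701 0.217 0.039]
scene pin [262. 1
[... 701 characters left out ...]
stud [280. 164.] 0.91 [ 0.525 -0.168  0.068]
side stud [199. 256.] 0.85 [0.69  0.266 0.068]
side stud [250. 205.] 0.72 [0.594 0.051 0.068]
side stud [317. 204.] 0.7 [0.407 0.026 0.068]
side hub [319. 205.] 0.94 [0.402 0.012 0.054]
side hub [279. 162.] 0.82 [ 0.531 -0.199  0.054]
side hub [201. 257.] 0.81 [0.689 0.254 0.054]
side hub [250. 201.] 0.59 [0.597 0.016 0.054]
side pin [198. 260.] 0.91 [0.698 0.25  0.039]
side pin [282. 169.] 0.85 [ 0.519 -0.183  0.039]
side pin [250. 212.] 0.66 [0.593 0.047 0.039]
side pin [322. 214.] 0.65 [0.39  0.03  0.039]
[ 5.50026057e-01 -9.77356595e-07  2.48320551e-01] [5.45466665e-05 7.07074307e-01 7.07139251e-01 2.24906654e-06] 0.08587739810651855 0.017 0.7
```

View pics/scene0.png

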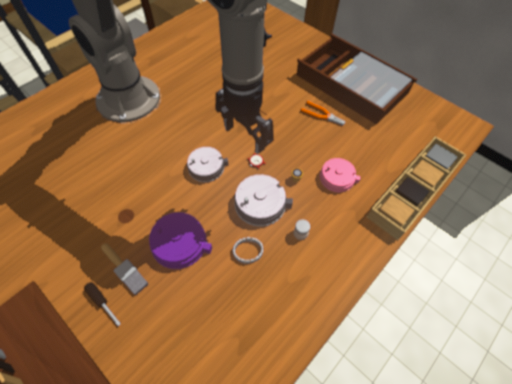

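View pics/side0.png

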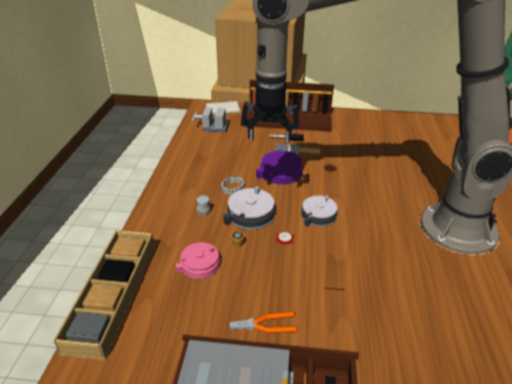

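Four tins show in scene: purple (179,243), pink (338,175), small silver (206,163) and large silver (262,200). Pink and purple are out, and the large silver one is the bigger of the other two, so it should be the one meant. I'll confirm with an enlarged crop and the wrist view.

Run:
```python
from h import *
d=cam("wrist"); cv2.imwrite("pics/w0.png",d['pixels'])
a=cv2.imread("pics/scene0.png")[150:240,210:320]; b=cv2.resize(a,None,fx=4,fy=4,interpolation=2)
w=cv2.resize(d['pixels'],(480,360)); 
c=np.zeros((360,790,3),np.uint8); c[:,:310]=b[:,60:370]; c[:,310:]=w; cv2.imwrite("pics/c0.png",c)
for q,z in [("lid",.046),("notch",.043),("stud",.068),("hub",.054),("pin",.039),("tin",.03)]:
    for r in optics.recognise(q,"wrist"): print(q,np.round(r['point']),round(r['score'],2),at(d,r['point'],z).round(3))
print(np.round(d['tool_from_camera'],3))
```

```text
lid [137. 182.] 0.91 [ 0.405 -0.011  0.046]
lid [235. 302.] 0.8 [ 0.524 -0.188  0.046]
lid [389.   6.] 0.8 [0.694 0.18  0.046]
lid [290. 163.] 0.78 [0.595 0.013 0.046]
notch [237. 302.] 0.97 [ 0.527 -0.19   0.043]
notch [136. 179.] 0.93 [ 0.403 -0.008  0.043]
notch [388.   6.] 0.85 [0.694 0.182 0.043]
notch [292. 163.] 0.81 [0.598 0.012 0.043]
stud [234. 303.] 0.96 [ 0.524 -0.171  0.068]
stud [388.   4.] 0.79 [0.683 0.175 0.068]
stud [136. 179.] 0.69 [ 0.414 -0.002  0.068]
stud [289. 161.] 0.61 [0.591 0.018 0.068]
hub [389.   6.] 0.9 [0.69  0.178 0.054]
hub [135. 178.] 0.79 [ 0.407 -0.004  0.054]
hub [292. 162.] 0.78 [0.596 0.015 0.054]
hub [235. 301.] 0.72 [ 0.525 -0.179  0.054]
pin [379.   8.] 0.94 [0.686 0.181 0.039]
pin [292. 159.] 0.78 [0.598 0.016 0.039]
pin [239. 292.] 0.75 [ 0.53  -0.176  0.039]
tin [294. 158.] 0.84 [0.602 0.016 0.03 ]
tin [141. 173.] 0.59 [ 0.405 -0.003  0.03 ]
tin [382.  11.] 0.55 [0.694 0.181 0.03 ]
tin [291. 161.] 0.46 [0.599 0.012 0.03 ]
[[ 0.    -0.963 -0.269  0.068]
 [ 1.     0.     0.     0.001]
 [-0.    -0.269  0.963 -0.126]
 [ 0.     0.     0.     1.   ]]
```

View pics/c0.png

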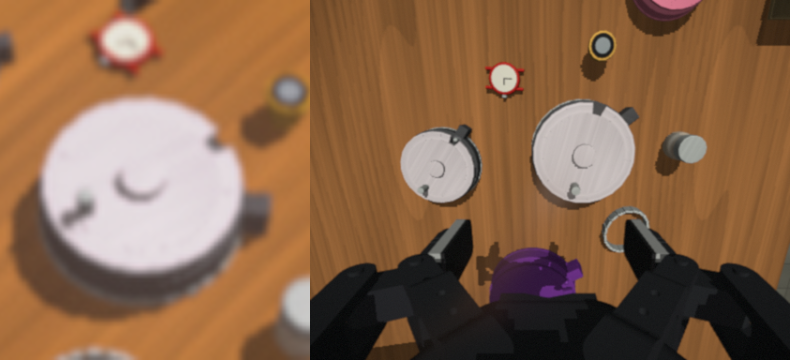

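The crop and the wrist view agree: large silver tin, with its hub near (291,165) px in the wrist picture, stud near (281,200), notch near (308,114) and lug near (340,122). Next I'll shut the fingers and move closer.

```bash
python3 -m handwheel '{"claw":[0,0,0,0,0],"translation":[[-1.5,1.25,2.45],[-1.5,1.25,2.45],[-1.5,1.25,2.45],[-1.5,1.25,2.45],[0,0,0]],"yaw":[0,0,0,0,0]}'; python3 -m handwheel '{"claw":[0,0,0,0,0],"translation":[[0,0,0],[0,0,0],[0,0,0],[0,0,0],[0,0,0]],"yaw":[0,0,0,0,0]}'
python3 - <<'E'
from h import *
d=cam("wrist"); cv2.imwrite("pics/w1.png",cv2.resize(d['pixels'],(768,576),interpolation=2))
import pickle; pickle.dump({k:d[k] for k in d},open("w1.pkl","wb"))
for q,z in [("lid",.046),("notch",.043),("stud",.068),("hub",.054),("pin",.039),("tin",.03)]:
    for r in optics.recognise(q,"wrist"): print(q,np.round(r['point']),round(r['score'],2),at(d,r['point'],z).round(3))
E
```

```text
clock: 1.47
ee_pos: [0.5978, -0.0648, 0.1441]
ee_rot: [-0.002, 0.709, 0.705, -0.004]
wrist_force: [-0.5, -1.1, -1.5]
width: 0.0258
grasp_force: 0.0
clock: 1.88
ee_pos: [0.6006, -0.0589, 0.1519]
ee_rot: [0.001, 0.707, 0.708, 0.001]
wrist_force: [0.1, -0.3, 0.3]
width: -0.0003
grasp_force: 0.0
lid [ 36. 140.] 0.66 [ 0.418 -0.011  0.046]
lid [248. 110.] 0.61 [0.597 0.014 0.046]
lid [162. 310.] 0.6 [ 0.509 -0.181  0.046]
lid [408. 107.] 0.33 [0.728 0.017 0.046]
notch [ 34. 137.] 0.91 [ 0.415 -0.009  0.043]
notch [249. 108.] 0.81 [0.598 0.016 0.043]
notch [166. 312.] 0.74 [ 0.512 -0.185  0.043]
notch [315. 212.] 0.55 [ 0.658 -0.075  0.043]
stud [248. 107.] 0.78 [0.597 0.015 0.068]
stud [ 36. 138.] 0.65 [ 0.435 -0.007  0.068]
stud [163. 310.] 0.46 [ 0.519 -0.162  0.068]
hub [245. 109.] 0.86 [0.595 0.015 0.054]
hub [ 34. 142.] 0.71 [ 0.422 -0.012  0.054]
hub [164. 311.] 0.57 [ 0.514 -0.174  0.054]
hub [251. 105.] 0.25 [0.599 0.018 0.054]
pin [166. 303.] 0.91 [ 0.511 -0.177  0.039]
pin [247. 110.] 0.79 [0.596 0.014 0.039]
pin [ 45. 134.] 0.62 [ 0.421 -0.006  0.039]
tin [ 49. 136.] 0.83 [ 0.417 -0.009  0.03 ]
tin [250. 106.] 0.78 [0.599 0.017 0.03 ]
tin [162. 307.] 0.64 [ 0.503 -0.189  0.03 ]
```

View pics/w1.png

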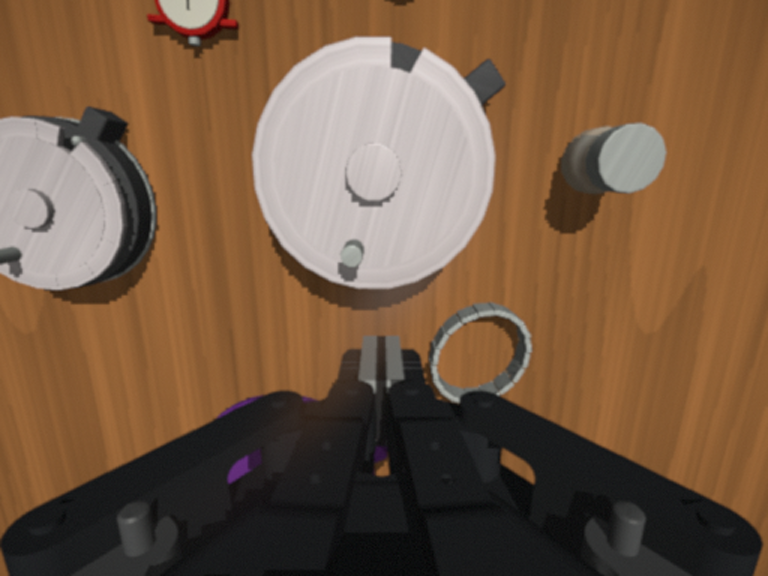

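The large tin fills the view (1.5x scale): hub top (374,171), stud top (352,249), notch (405,56), lug top (488,80). The shut fingertips are at (381,345).

Run:
```python
from h import *
import pickle; d=pickle.load(open("w1.pkl","rb"))
P=lambda u,v,z: at(d,(u/1.5,v/1.5),z)[:2]
h=P(374,171,.054); s=P(352,248,.068); n=P(405,57,.044); l=P(488,78,.03); lc=P(374,163,.046)
sb=P(350,264,.046)
f=[P(359,345,.135),P(403,345,.135)]
ang=lambda v:np.degrees(np.arctan2(v[1],v[0])).round(1)
print('hub',h,'lidc',lc,'stud',s,sb,'notch',n,'lug',l,'fing',f)
for c in (h,lc): print(ang(n-c),ang(s-c)+180,ang(sb-c)+180,ang(n-s),'lug',ang(l-c),np.linalg.norm(s-c),np.linalg.norm(n-c),np.linalg.norm(l-c))
```

```text
hub [0.59803948 0.0108079 ] lidc [0.59794981 0.01507109] stud [ 0.58660219 -0.02805021] [ 0.58377836 -0.04141221] notch [0.61409624 0.06760018] lug [0.66118125 0.06074673] fing [array([ 0.59317534, -0.05352006]), array([ 0.60994798, -0.05351316])]
74.2 73.6 74.7 74.0 lug 38.3 0.04050635011426508 0.05901849155573741 0.08050323092204861
72.9 75.3 75.9 74.0 lug 35.8 0.04458940272693128 0.05495464127818745 0.07800307686300637
```

```bash
python3 -m handwheel '{"claw":[0,0,0,0,0],"translation":[[2.2,0.9,0.5],[0,0,2.5],[0,0,2.5],[0,0,2.0],[0,0,0]],"yaw":[0,0,0,0,0]}'; python3 -m handwheel '{"claw":[0,0,0,0,0],"translation":[[0,0,0],[0,0,0],[0.2,-0.4,0],[0.2,-0.4,0],[0.2,-0.4,0]],"yaw":[0,0,0,0,0]}'
python3 -m handwheel '{"claw":[0,0,0,0,0],"translation":[[0.2,-0.4,0],[0.3,-0.4,0],[0.3,-0.3,0],[0,0,0],[0,0,0]],"yaw":[0,0,0,0,0]}'
python3 - <<'E'
from h import *
import pickle
d=cam("wrist"); cv2.imwrite("pics/w2.png",cv2.resize(d['pixels'],(768,576),interpolation=2)); print(d['s']['ee_pos'],d['s']['wrist_force'])
pickle.dump(d,open("w2.pkl","wb"))
E
```

```text
clock: 2.65
ee_pos: [0.605, -0.0377, 0.0704]
ee_rot: [-0.004, 0.707, 0.707, -0.003]
wrist_force: [0.3, 0.2, -0.5]
width: -0.0003
grasp_force: 0.0
clock: 3.07
ee_pos: [0.5981, -0.0323, 0.077]
ee_rot: [0.002, 0.707, 0.707, 0.001]
wrist_force: [1.4, -1.7, 1.4]
width: 0.0001
grasp_force: 0.6
clock: 3.48
ee_pos: [0.5855, -0.023, 0.0752]
ee_rot: [-0.001, 0.707, 0.707, 0.0]
wrist_force: [-0.1, -0.4, -0.4]
width: 0.0001
grasp_force: 0.1
[ 0.58549217 -0.02298609  0.07522097] [-0.11911837 -0.44747174 -0.40036853]
```

View pics/w2.png

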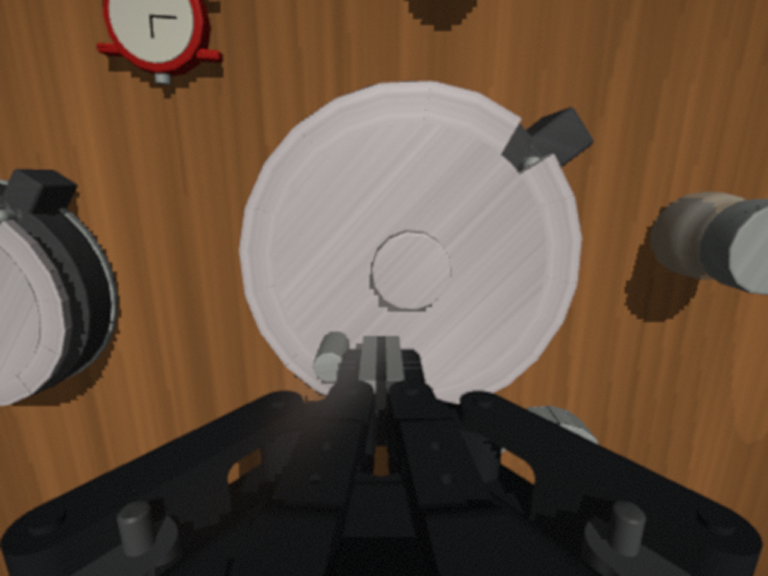

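The notch is now around (527,148), with the bright pin tip at (533,160) near its clockwise edge. I'll compute the remaining angle.

Run:
```python
from h import *
import pickle; d=pickle.load(open("w2.pkl","rb"))
a=d['pixels'][60:130,300:420]; cv2.imwrite("pics/c2.png",cv2.resize(a,None,fx=6.6,fy=6.6,interpolation=2))
P=lambda u,v,z: at(d,(u/1.5,v/1.5),z)[:2]
h=P(411,272,.054); print('hub',h)
ang=lambda v:np.degrees(np.arctan2(v[1],v[0])).round(1)
for nm,u,v,z in [('rimL',519,120,.046),('rimR',556,155,.046),('inL',503,152,.046),('inR',522,171,.046),('pin',533,160,.039),('lug',570,125,.03),('stud',328,365,.068)]:
  p=P(u,v,z); print(nm,p.round(4),ang(p-h),np.linalg.norm(p-h).round(4))
```

```text
hub [0.59751492 0.0100191 ]
rimL [0.6355 0.0638] 54.8 0.0659
rimR [0.65  0.052] 38.6 0.0672
inL [0.6306 0.053 ] 52.4 0.0543
inR [0.6382 0.0464] 41.8 0.0545
pin [0.6443 0.0505] 40.8 0.0619
lug [0.6608 0.064 ] 40.4 0.0832
stud [ 0.5673 -0.0211] -134.2 0.0434
```

View pics/c2.png

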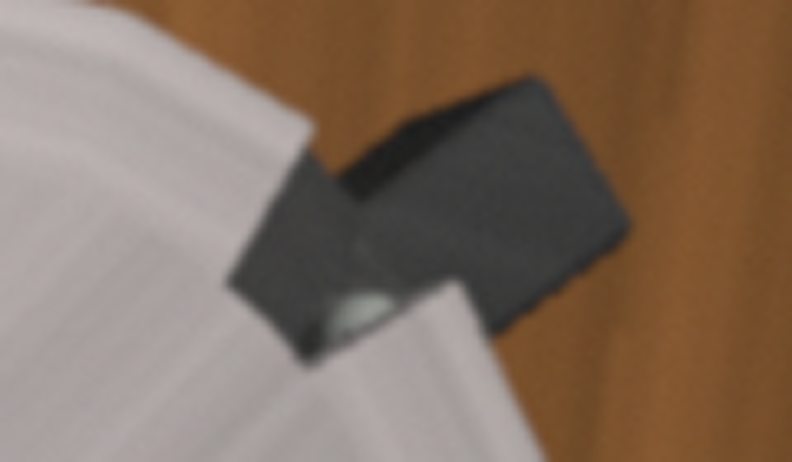

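```bash
python3 -m handwheel '{"claw":[0,0,0,0,0],"translation":[[0.1,-0.1,0],[0.1,-0.1,0],[0.1,-0.1,0],[0.1,-0.1,0],[0,0,0]],"yaw":[0,0,0,0,0]}'
cat > m.py <<'E'
from h import *
import sys
d=cam("wrist"); cv2.imwrite("pics/%s.png"%sys.argv[1],cv2.resize(d['pixels'][30:230,180:440],None,fx=3,fy=3,interpolation=2)); print(d['s']['ee_pos'],d['s']['wrist_force'])
import pickle; pickle.dump(d,open("last.pkl","wb"))
E
python3 m.py w3
```

```text
clock: 3.95
ee_pos: [0.5817, -0.0198, 0.0752]
ee_rot: [-0.0, 0.707, 0.707, -0.0]
wrist_force: [-0.0, -0.5, 0.6]
width: -0.0003
grasp_force: 0.3
[ 0.58174884 -0.01980432  0.07517705] [-0.01993748 -0.48919004  0.58028818]
```

View pics/w3.png

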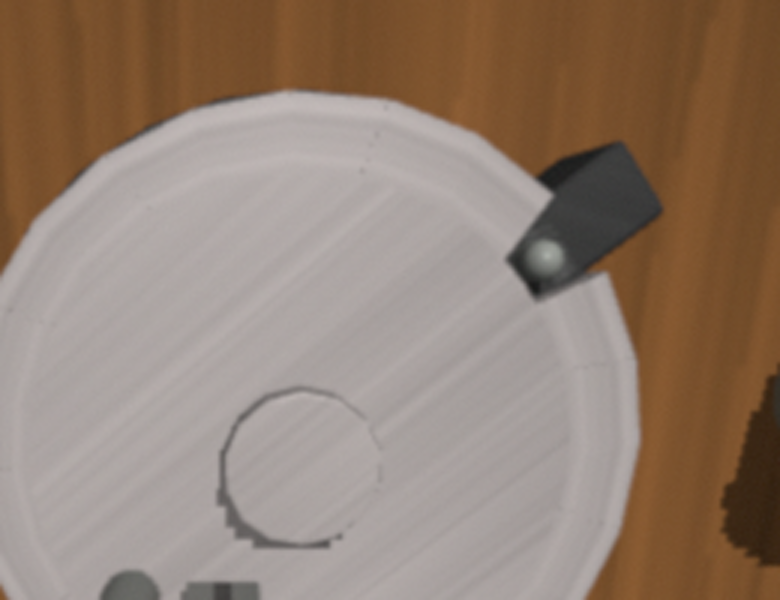

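The pin (547,258) now sits about mid-notch; the notch corners are (508,258), (541,299), (552,194) and (607,272).

Run:
```python
from h import *
import pickle; d=pickle.load(open("last.pkl","rb"))
P=lambda u,v,z: at(d,(180+u/3,30+v/3),z)[:2]
h=P(301,467,.054); print('hub',h)
ang=lambda v:np.degrees(np.arctan2(v[1],v[0])).round(1)
for nm,u,v,z in [('rimL',552,194,.046),('rimR',607,272,.046),('inL',508,258,.046),('inR',541,299,.046),('pin',547,258,.039),('stud',130,600,.068)]:
  p=P(u,v,z); print(nm,p.round(4),ang(p-h),np.linalg.norm(p-h).round(4))
```

```text
hub [0.59740941 0.01068954]
rimL [0.6422 0.0596] 47.5 0.0663
rimR [0.6539 0.0459] 32.0 0.0666
inL [0.6353 0.0484] 44.9 0.0535
inR [0.6422 0.041 ] 34.1 0.0541
pin [0.6452 0.0484] 38.3 0.0609
stud [ 0.5663 -0.0101] -146.3 0.0374
```

The notch is at 39.6° and the pin at 38.3°, which is 1.4 mm off and well within clearance. I'll back off the stud, rise, and move over the hub.

```bash
python3 -m handwheel '{"claw":[0,0,0,0,0],"translation":[[0,0.6,0],[0,0,-2],[1.5,0.5,0],[1.5,0.5,0],[0,0,0]],"yaw":[0,0,0,0,0]}'; python3 -m handwheel '{"claw":[0,0,0,0,0],"translation":[[0,0,0],[0,0,1],[0,0,0.7],[0,0,0],[0,0,0]],"yaw":[0,0,0,0,0]}'
```

```text
clock: 4.42
ee_pos: [0.5991, 0.0152, 0.0956]
ee_rot: [-0.001, 0.705, 0.709, 0.002]
wrist_force: [-0.2, 1.6, -0.5]
width: -0.0003
grasp_force: 0.0
clock: 4.83
ee_pos: [0.5967, 0.0089, 0.0768]
ee_rot: [-0.001, 0.708, 0.707, -0.001]
wrist_force: [0.3, 0.6, 0.1]
width: 0.0003
grasp_force: 0.0
```

```bash
python3 -m handwheel '{"claw":[0,0,0,0,0],"translation":[[0,0,0.2],[0,0,0.2],[0,0,0.2],[0,0,0.2],[0,0,0]],"yaw":[0,0,0,0,0]}'; python3 -m handwheel '{"claw":[0,0,0,0,0],"translation":[[0,0,0.2],[0,0,0.2],[0,0,0],[0,0,0],[0,0,0]],"yaw":[0,0,0,0,0]}'
```

```text
clock: 5.25
ee_pos: [0.5982, 0.01, 0.0703]
ee_rot: [0.0, 0.707, 0.707, 0.0]
wrist_force: [0.8, -0.6, 0.2]
width: -0.0001
grasp_force: 0.0
clock: 5.67
ee_pos: [0.5982, 0.01, 0.0664]
ee_rot: [0.0, 0.707, 0.707, 0.0]
wrist_force: [-0.5, -0.7, 1.7]
width: 0.0002
grasp_force: 0.9
```

```bash
python3 -m handwheel '{"claw":[0,0,0,0,0],"translation":[[0,0,0.2],[0,0,0.2],[0,0,0],[0,0,0],[0,0,0]],"yaw":[0,0,0,0,0]}'; python3 -m handwheel '{"claw":[0,0,0,0,0],"translation":[[0,0,0.1],[0,0,0.1],[0,0,0],[0,0,0],[0,0,0]],"yaw":[0,0,0,0,0]}'
```

```text
clock: 6.08
ee_pos: [0.5982, 0.01, 0.0621]
ee_rot: [0.0, 0.707, 0.707, 0.0]
wrist_force: [0.6, -0.8, 0.3]
width: 0.0003
grasp_force: 0.3
clock: 6.5
ee_pos: [0.5982, 0.01, 0.0611]
ee_rot: [0.0, 0.707, 0.707, 0.0]
wrist_force: [-0.7, -0.1, 5.9]
width: -0.0002
grasp_force: 2.9
```

```bash
python3 -m handwheel '{"claw":[0,0,0,0,0],"translation":[[0,0,0.1],[0,0,0],[0,0,0.1],[0,0,0],[0,0,0]],"yaw":[0,0,0,0,0]}'
```

```text
clock: 6.92
ee_pos: [0.5983, 0.01, 0.0609]
ee_rot: [0.0, 0.707, 0.707, 0.0]
wrist_force: [-3.9, -0.8, 14.0]
width: 0.0004
grasp_force: 7.1
```

The TCP has stopped at 0.061 with the force rising to 14 N, so the lid is on its stop. I'll take the hand straight up and check.

```bash
python3 -m handwheel '{"claw":[0,0,0,0,0],"translation":[[0,0,-0.5],[0,0,-1.5],[0,0,-3],[-2,0,-2],[-2,0,0]],"yaw":[0,0,0,0,0]}'; python3 -m handwheel '{"claw":[0,0,0,0,0],"translation":[[-2,0,0],[0,0,0],[0,0,0],[0,0,0],[0,0,0]],"yaw":[0,0,0,0,0]}'; python3 m.py w4
```

```text
clock: 7.33
ee_pos: [0.6012, -0.0279, 0.1329]
ee_rot: [0.003, 0.705, 0.709, 0.004]
wrist_force: [1.3, -1.0, 0.8]
width: 0.0002
grasp_force: 0.0
clock: 7.75
ee_pos: [0.5977, -0.0479, 0.1276]
ee_rot: [-0.001, 0.706, 0.708, 0.0]
wrist_force: [0.4, 0.3, -0.3]
width: 0.0001
grasp_force: 0.0
[ 0.5976994  -0.04789421  0.12763193] [ 0.42696255  0.29425038 -0.3098264 ]
```

View pics/w4.png

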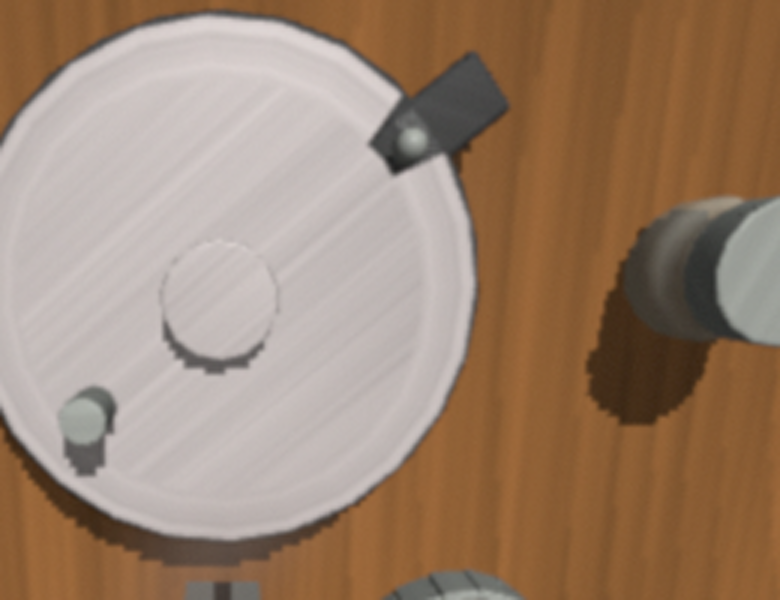

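The lid is down with the pin (413,140) through the notch and the drum rim showing all round. The hand is clear, so I'm handing in.

```bash
python3 -c "
from rig import manip; print(manip.finish_job())"
```

```text
the job is handed in; nothing more can be done
None
```

I closed the large silver tin and handed the job in at about 8 s: the lid pressed down to its stop with the pin in its notch, and the hand was clear. No verdict came back.

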